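# Shut the packed spectacle case and slide its tray home

## Task

One of the two display boxes has a pair of spectacles in the open case on its drawn-out tray: push the lid of that case down with the fingertips until it is fully shut, and only then push its tray fully home into the sleeve, flush with the front, with the fingertips. Go gently and grip nothing: the box must not be squeezed, lifted or shoved along the bench. Leave the box with the empty case open as it is, and leave the other things on the bench alone.

Things in the scene. Friction and masses are not known exactly. Their poses are not given: they have to be found in the camera images.
- packed_box: Box whose case holds a pair of dark spectacles, sizes in mm: open-fronted cardboard sleeve 140 (x) x 200 (y) x 75 high, loose on the bench, on a plywood base board 8 thick, 204 wide, that reaches 120 out in front. About 0.85 kg in all. Origin: centre of the sleeve's footprint, on the bench; its front edge is at x = -70; +x points from the open front to the back.
- packed_front (a point): Centre of the outer face of the front panel of the white tray in the box whose case holds a pair of dark spectacles (panel 184 wide, 40 high, from 9 to 49 above the bench; this point is 34 above the bench). The face looks to the box's -x; the tray slides along the box's x. Fully home, this face is flush with the sleeve's front edge.
- packed_tray (a joint): How far the tray of the box whose case holds a pair of dark spectacles is drawn out, m: 0 = fully home (hard stop), 0.125 = stop at the far end. It moves towards the box's -x as it grows. Friction about 1.6 N, stays where left.
- packed_hinge (a point): Middle of the hinge line (along the box's y) of the spectacle case in the tray of the box whose case holds a pair of dark spectacles, 41 above the bench; it rides with the tray.
- packed_lid (a joint): Lid of the case in the box whose case holds a pair of dark spectacles, rad: 0 shut, 1.57 upright, more = leaning back over the sleeve (1.95 at most). Stiff hinge (about 0.05 N m): stays where left. Black shell 165 wide along the hinge, 68 from hinge to free edge, 20 thick; shut, it lies from the hinge towards the box's -x, outer face level, 61 above the bench.
- packed_edge (a point): Middle of the free edge of that lid, on its outer face: 68 from the hinge line along the lid and 20 off it on the outer side (when shut: 61 above the bench, 9 less than the sleeve's inside height).
- empty_box: Box whose case is empty (identical otherwise), sizes in mm: open-fronted cardboard sleeve 140 (x) x 200 (y) x 75 high, loose on the bench, on a plywood base board 8 thick, 204 wide, that reaches 120 out in front. About 0.85 kg in all. Origin: centre of the sleeve's footprint, on the bench; its front edge is at x = -70; +x points from the open front to the back.
- empty_front (a point): Centre of the outer face of the front panel of the white tray in the box whose case is empty (identical otherwise) (panel 184 wide, 40 high, from 9 to 49 above the bench; this point is 34 above the bench). The face looks to the box's -x; the tray slides along the box's x. Fully home, this face is flush with the sleeve's front edge.
- empty_tray (a joint): How far the tray of the box whose case is empty (identical otherwise) is drawn out, m: 0 = fully home (hard stop), 0.125 = stop at the far end. It moves towards the box's -x as it grows. Friction about 1.6 N, stays where left.
- empty_hinge (a point): Middle of the hinge line (along the box's y) of the spectacle case in the tray of the box whose case is empty (identical otherwise), 41 above the bench; it rides with the tray.
- empty_lid (a joint): Lid of the case in the box whose case is empty (identical otherwise), rad: 0 shut, 1.57 upright, more = leaning back over the sleeve (1.95 at most). Stiff hinge (about 0.05 N m): stays where left. Black shell 165 wide along the hinge, 68 from hinge to free edge, 20 thick; shut, it lies from the hinge towards the box's -x, outer face level, 61 above the bench.
- empty_edge (a point): Middle of the free edge of that lid, on its outer face: 68 from the hinge line along the lid and 20 off it on the outer side (when shut: 61 above the bench, 9 less than the sleeve's inside height).
- loose_specs: Folded black spectacles 43 x 138 x 15 lying on the bench between the front ends of the two boxes; origin at the centre of the underside.
- cleaner: Small clear spray-cleaner bottle, diameter 34, 110 high, between the boxes at the back; origin at its foot.
- shut_case: Closed black spectacle case 68 x 165 x 46, left of the boxes; origin at the centre of its underside.
- driver: Small screwdriver 130 long, lying on the right; origin on the bench below it.
- tape: Roll of tape, outer diameter 90, 24 high, lying on the left; origin at the centre of its underside.
- carton: Small carton 75 x 170 x 50 on the right; origin at the centre of its underside.

How it is judged (in metres and radians):
On the way, in this order (a step that is already met when the one before it is completed fails the run):
1. the lid of the packed case is shut while its tray is still drawn out (value of joint packed_lid below 0.07 rad and value of joint packed_tray above 0.09 m), for 0.2 s.
2. the tray is home with the lid shut (value of joint packed_lid below 0.07 rad and value of joint packed_tray below 0.005 m), for 0.2 s.
At the end, for the whole second after the job is handed in: The lid of the case with the spectacles is within 0.07 rad of shut and its tray within 5 mm of fully home; that box stands on the bench, at rest, within 25 mm of where it began; the lid and tray of the empty box are within 25 mm of where they began (all of step 2 and linear speed of packed_box below 0.02 m/s and height (world z) of packed_box below 0.012 m and distance of each of packed_box, empty_edge, empty_front from where it was at the start of the episode below 0.025 m); the robot touches nothing.
It fails at once if the tray of the packed case is pushed towards the sleeve (less than 85 mm out) with its lid still up (over 0.3 rad) (value of joint packed_tray below 0.085 m and value of joint packed_lid above 0.3 rad).
It fails at once if a box is lifted or tipped (12 mm or 0.1 rad), or the packed box is shoved more than 25 mm along the bench (distance of packed_box from where it was at the start of the episode above 0.025 m or height (world z) of any of packed_box, empty_box above 0.012 m or angle between any of packed_box, empty_box's own z axis and vertical above 0.1 rad).
It fails at once if the box is squeezed or pressed hard (over 45 N) (contact force between the fingers and packed_box above 45 N).
It fails at once if the empty case's lid or tray is moved more than 25 mm (not (distance of empty_edge from where it was at the start of the episode below 0.025 m) or not (distance of empty_front from where it was at the start of the episode below 0.025 m)).
It fails at once if another thing on the bench is moved more than 40 mm (distance of any of loose_specs, cleaner, shut_case, driver, tape, carton from where it was at the start of the episode above 0.04 m).
It also fails if it takes over 48 s, if anything falls off the work surface, if the arm or the gripper's body presses on something with over 40 N, if the wrist force passes 120 N, or if a joint passes its speed limit or range.

## Robot

A 6-joint arm with a two-finger parallel gripper is mounted at the origin on the work surface. World frame = base frame: x ahead of the robot, y to its left, z up, the work surface at z = 0. Lengths are in m, angles in degrees, forces in N, time in s.
With the tool pointing down it reaches from about 0.25 to 0.725 m from the base axis. Payload 9.7 kg.
Tool frame: the origin (TCP) lies midway between the tips of the shut fingers; the grasp point (between the pads) lies 19 mm behind it; x points along the fingers, y is the direction in which the jaws open and shut, and the axes are right-handed (so a half turn about x gives the same grasp; the last joint's range is limited). The gripper opens to 85 mm and grips with 20 to 120 N. Pads are 22 mm wide; open, the fingers measure 114 mm over their backs; the gripper's body (76 mm by 85 mm) begins 54 mm behind the grasp point. The pads swing forward as they close: fully open they stand 13 mm farther back than shut.
Start: joints at [-72.536, 4.979, 10.078, 95.1, 0, 90], TCP at [0.165, -0.525, 0.231] pointing down, gripper open.
Joint ranges: [-179.16, 179.16], [-48.56, 103.87], [-65.8, 70.77], [-126.05, 130.52], [-82.76, 87.17], [-180, 180]. Speed limits (degrees/s): [127.2, 127.2, 147.25, 180, 180, 180].

## Interface

Orientations are given as [roll, pitch, yaw] about the fixed x, y, z axes, in that order (R = Rz(yaw) Ry(pitch) Rx(roll)).
In Python, from workcell import bot, cams gives the robot as it stands.
- The arm moves only by the tool apply_moves, never from a script. Its argument "commands" is a list of rows, each a list of 5 numbers: the shift along the tool's x, y, z in m, then the turn about the tool's x in rad, then the opening, from -1 (shut) to 1 (fully open). In form: [[tx, ty, tz, roll, hand], ...]. A call has 1 to 12 rows; each row is the pose to reach, as a shift and turn from the pose measured when the call began, along the tool's axes at that moment; what a row does not reach only later rows make up. A row lasts 1/10 s, in which the tool goes at most 50 mm and 8.59 degrees, less where a joint would pass 70% of its speed; a pose out of reach is approached as far as the arm can. A call with a gripper value outside its range is refused whole. The fingers move at their own pace and stop on an object; "newtons" is the grip in N (left out, the last holds). Time passes only in rows, so rows that repeat a pose let the fingers close. It gives the time, the measured TCP pose, the force and the opening at its end, in the units of the state.
- bot.get_obs(): the state, without advancing time (a new reading comes with each control period).
- cams.camera(name): name is "scene" or "top"; returns a dict with "frame" (480x640x3 uint8, blue, green, red), "depth" (480x640 float32, m along the optical axis (not along the pixel's ray), 0 where there is no reading), "camera_matrix" (3x3 intrinsics, pixels), "D" ([k1, k2, p1, p2, k3] as OpenCV has them; the pictures are not rectified), "R" (3x3) and "t" (3): a world point X has camera coordinates R X + t. Camera axes: x right, y down, z forward; pixel columns grow to the right and rows downward; lengths in m; the calibration is good to about 2 mm. A picture is of the moment at which its call begins.
- bot.job_done(): hands the job in, once; it reports no verdict.
Trained networks look in the newest picture that a camera, given by its name, has taken for a name from the list of things; names that differ only in an ending like _2 or _b are one class to them, and where a whole thing is asked for, a point or a joint stands for the part that bears it (a point fixed in the world has none). Each returns a list of dicts, best first, with "confidence" (0 to 1); they miss things now and then, are a little off and sometimes report something else, mostly with a low value. They report only what shows in the picture. A call takes as long as a camera call.
- cams.spot_in(name, camera): "rect" ([left, top, right, bottom] in pixels, round what is visible of it).
The state is a dict: "time": time; "q": joint angles; "qd": joint speeds; "joint_efforts": joint torques, N m; "ee_pos": TCP position; "tcp_rot": TCP orientation; "wrist_force": force on the tool from outside, world axes, zero at the start; "torque": the same for the moment, N m; "opening": finger opening in m.
Only numpy, scipy, OpenCV 4.12 (cv2) and the standard library are available. Lean on these libraries where they do the work, as an engineer would, in place of code of your own. Each camera call takes 0.05 s, during which the arm holds its last target. There are 200 camera calls.

## Working session

There is one attempt and no reset: what is moved stays moved. The work goes in short steps, Python scripts to look and compute and a tool call to move; the robot and the scene stay as the last step left them, time stands still between calls to the robot, and variables do not carry over. Pictures are saved under pics/ and viewed, about 8 in all and at most 12, crops included, and the job is handed in when it is done.

Besides the shell and the picture viewer there is one more tool, called after "Emit:" as a command line: name --pt "numbers of a row" for each row, then --argument value for the rest. apply_moves: Moves the arm, as the interface text tells. Its arguments: {"type":"object","properties":{"commands":{"type":"array"},"newtons":{"type":"number"}},"required":["commands"]}

```bash
mkdir -p pics; cat > h.py <<'E'
import numpy as np,cv2
from workcell import bot,cams
def world(c,uv,depth=None):
    uv=np.asarray(uv,float).reshape(-1,2)
    n=cv2.undistortPoints(uv[:,None],c["camera_matrix"],np.array(c["D"]))[:,0]
    d=np.array([c["depth"][int(round(v)),int(round(u))] for u,v in uv]) if depth is None else depth
    P=np.c_[n*d[:,None],d]
    return (P-np.array(c["t"]))@np.array(c["R"])
def cloud(c,s=1):
    v,u=np.mgrid[0:480:s,0:640:s]; uv=np.c_[u.ravel(),v.ravel()]
    X=world(c,uv); ok=c["depth"][v.ravel(),u.ravel()]>0
    return uv[ok],X[ok]
E
python3 - <<'E'
from h import *
for n in("scene","top"):
    c=cams.camera(n); cv2.imwrite(f"pics/{n}0.png",c["frame"])
    np.savez(f"{n}0.npz",**{k:np.array(c[k]) for k in c if k in("frame","depth","camera_matrix","D","R","t")})
    for o in("packed_box","empty_box","packed_front","empty_front","packed_lid","empty_lid","packed_edge"):
        print(n,o,[(np.round(r["rect"]).tolist(),round(r["confidence"],2)) for r in cams.spot_in(o,n)][:3])
print(bot.get_obs())
E
```

```text
scene packed_box [([371.0, 226.0, 458.0, 311.0], 0.83)]
scene empty_box [([180.0, 248.0, 277.0, 341.0], 0.74)]
scene packed_front [([386.0, 224.0, 454.0, 259.0], 0.56)]
scene empty_front [([195.0, 248.0, 269.0, 276.0], 0.69), ([386.0, 222.0, 453.0, 253.0], 0.31), ([194.0, 249.0, 266.0, 272.0], 0.31)]
scene packed_lid [([391.0, 224.0, 454.0, 255.0], 0.84)]
scene empty_lid [([193.0, 252.0, 265.0, 274.0], 0.74)]
scene packed_edge [([387.0, 222.0, 456.0, 256.0], 0.78)]
top packed_box [([173.0, 138.0, 285.0, 262.0], 0.85), ([175.0, 202.0, 254.0, 232.0], 0.65)]
top empty_box [([378.0, 125.0, 472.0, 236.0], 0.68)]
top packed_front [([174.0, 192.0, 261.0, 261.0], 0.95)]
top empty_front [([390.0, 190.0, 469.0, 204.0], 0.58), ([383.0, 187.0, 468.0, 234.0], 0.57)]
top packed_lid [([176.0, 201.0, 253.0, 233.0], 0.88)]
top empty_lid [([391.0, 188.0, 470.0, 205.0], 0.85)]
top packed_edge [([180.0, 204.0, 255.0, 233.0], 0.94)]
{'time': 0.8, 'q': array([-7.25366193e+01,  4.97733794e+00,  1.00788076e+01,  9.51001085e+01,
        1.55403426e-03,  8.99998974e+01]), 'qd': array([ 0.01420707,  0.01501801, -0.04341429,  0.02264453,  0.01561607,
       -0.04054202]), 'joint_efforts': array([ 2.43534341e-03, -5.20043206e+01,  4.64843845e+01,  9.49433779e-04,
        1.67389717e-04,  1.48034553e-05]), 'ee_pos': array([ 0.16505839, -0.5246416 ,  0.23130446]), 'tcp_rot': array([138.78523772,  89.99793414, -23.75127897]), 'wrist_force': array([-0.25848524, -0.32655545, -0.38530455]), 'torque': array([0.03390009, 0.01318802, 0.04104895]), 'opening': 0.08557286978162092}
```

View pics/scene0.png

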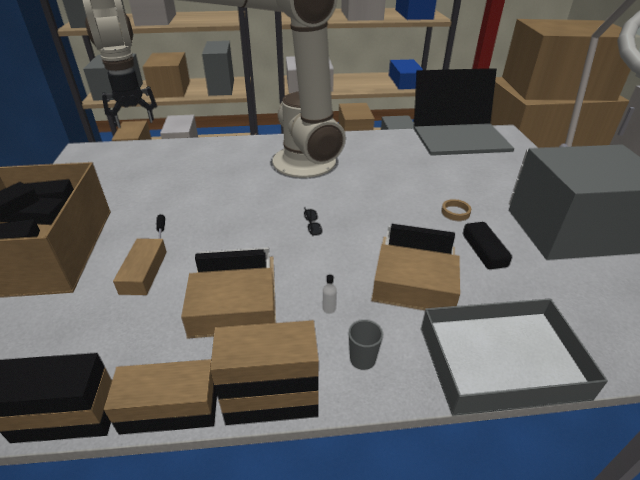

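View pics/top0.png

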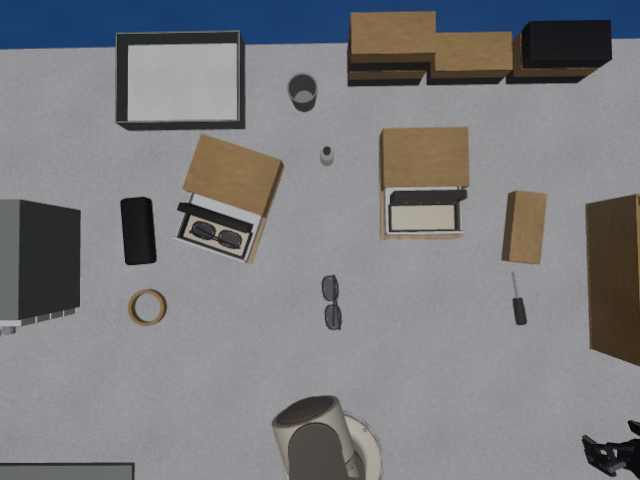

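The spectacles lie in the left box in the top view (about 216,235). The box is yawed, its sleeve top is around (232,175), and its black lid runs from (180,207) to (250,230). The empty box is at (425,180). Next I measure the packed box.

```bash
cat > meas.py <<'E'
from h import *
import sys
def measure(c):
    uv,X=cloud(c); bx=(uv[:,0]>165)&(uv[:,0]<295)&(uv[:,1]>125)&(uv[:,1]<270)
    uv,X=uv[bx],X[bx]; col=c["frame"][uv[:,1],uv[:,0]].astype(int)
    br=(X[:,2]>.066)&(X[:,2]<.085)&(col[:,2]-col[:,0]>30)
    m=np.zeros((480,640),np.uint8); m[uv[br][:,1],uv[br][:,0]]=1
    n,l,s,_=cv2.connectedComponentsWithStats(m); k=1+s[1:,4].argmax()
    P=X[br][l[uv[br][:,1],uv[br][:,0]]==k]
    (cx,cy),sz,a=cv2.minAreaRect((P[:,:2]*1000).astype(np.float32))
    print("sleeve top",cx,cy,sz,a,"z",np.median(P[:,2]))
    # yaw: direction of the short (140) side pointing away from the base
    if sz[0]>sz[1]: a+=90
    a=(a+90)%180-90
    return np.array([cx,cy])/1000,a,uv,X,col
if __name__=="__main__":
    c=cams.camera("top"); p,a,uv,X,col=measure(c)
    print("centre",p,"yaw",a)
    r=np.radians(a); ex=np.array([np.cos(r),np.sin(r)]); ey=np.array([-ex[1],ex[0]])
    L=np.c_[(X[:,:2]-p)@ex,(X[:,:2]-p)@ey,X[:,2]]
    S=col.sum(1)
    f=(L[:,0]<-.06)&(L[:,0]>-.25)&(np.abs(L[:,1])<.1)
    for nm,k in(("dark high",f&(S<150)&(L[:,2]>.055)),("white",f&(S>450)&(L[:,2]>.03))):
        print(nm,k.sum(),np.percentile(L[k],[1,5,50,95,99],axis=0).round(3).tolist())
    k=f&(L[:,2]>.055)&(np.abs(L[:,1])<.07)
    Q=L[k]; 
    for lo in np.arange(-.22,-.02,.01):
        b=(L[:,0]>=lo)&(L[:,0]<lo+.01)&(np.abs(L[:,1])<.06)
        if b.sum()>3: print(round(lo,3),b.sum(),np.percentile(L[b][:,2],[5,50,95]).round(3),int(np.median(S[b])))
    for o in [(0,0),(-.07,0),(-.195,0),(-.1,0)]: print(o,p+ex*o[0]+ey*o[1])
E
python3 meas.py
```

```text
sleeve top 701.6359252929688 227.98460388183594 (201.7598419189453, 138.22300720214844) 70.59135437011719 z 0.0753324734946813
centre [0.70163593 0.2279846 ] yaw -19.408645629882812
dark high 727 [[-0.119, -0.083, 0.07], [-0.118, -0.082, 0.084], [-0.108, -0.005, 0.11], [-0.098, 0.071, 0.113], [-0.097, 0.079, 0.115]]
white 213 [[-0.189, -0.091, 0.031], [-0.189, -0.091, 0.033], [-0.186, 0.004, 0.048], [-0.086, 0.091, 0.052], [-0.073, 0.092, 0.053]]
-0.22 189 [-0.003  0.     0.004] 444
-0.21 187 [-0.003  0.     0.003] 440
-0.2 132 [-0.003  0.     0.003] 447
-0.19 197 [0.022 0.048 0.052] 430
-0.18 227 [0.015 0.02  0.042] 443
-0.17 180 [0.017 0.022 0.035] 195
-0.16 212 [0.019 0.025 0.036] 159
-0.15 190 [0.019 0.022 0.03 ] 190
-0.14 198 [0.017 0.023 0.025] 192
-0.13 172 [0.015 0.019 0.025] 408
-0.12 228 [0.107 0.11  0.113] 111
-0.11 231 [0.107 0.11  0.114] 99
-0.1 187 [0.011 0.066 0.108] 326
-0.09 191 [0.009 0.012 0.016] 522
-0.08 193 [0.009 0.012 0.016] 522
-0.07 253 [0.011 0.074 0.078] 316
-0.06 218 [0.073 0.075 0.079] 317
-0.05 213 [0.072 0.076 0.079] 321
-0.04 210 [0.073 0.076 0.078] 319
-0.03 213 [0.072 0.075 0.078] 319
(0, 0) [0.70163593 0.2279846 ]
(-0.07, 0) [0.63561385 0.25124585]
(-0.195, 0) [0.51771728 0.29278378]
(-0.1, 0) [0.60731867 0.26121495]
```

```bash
cat > go.py <<'E'
from h import *
from scipy.spatial.transform import Rotation as Ro
o=bot.get_obs(); R=Ro.from_euler("xyz",o["tcp_rot"],degrees=True).as_matrix()
p0=np.array([.7016,.2280]); a=np.radians(-19.41); ex=np.array([np.cos(a),np.sin(a),0]); ey=np.array([-ex[1],ex[0],0])
def local(): d=o["ee_pos"]-np.r_[p0,0]; return np.array([d@ex,d@ey,d[2]])
def shift(L):  # tool-frame shift to box-local target
    w=np.r_[p0,0]+ex*L[0]+ey*L[1]+[0,0,L[2]]; return (R.T@(w-o["ee_pos"])).round(4)
def info(): print("local",local().round(4),"F",(o["wrist_force"]@ex).round(1),(o["wrist_force"]@ey).round(1),o["wrist_force"][2].round(1),"t",o["time"],"q",o["q"].round(1),"\nR in box axes\n",(np.c_[ex,ey,[0,0,1]].T@R).round(3))
E
python3 - <<'E'
from go import *
info()
print(R.round(3))
for L in([-.05,0,.231],[-.05,0,.092]): print(L,shift(L))
ty=R[:,1]; print("tool y yaw",np.degrees(np.arctan2(ty[1],ty[0])),"box y yaw",-19.41+90)
E
```

```text
local [-0.2559 -0.8882  0.2313] F 0.8 0.3 0.1 t 0.85 q [-72.5   5.   10.1  95.1  -0.   90. ] 
R in box axes
 [[ 0.   0.6 -0.8]
 [-0.  -0.8 -0.6]
 [-1.   0.   0. ]]
[[ 0.     0.3   -0.954]
 [-0.    -0.954 -0.3  ]
 [-1.     0.     0.   ]]
[-0.05, 0, 0.231] [ 3.000e-04 -5.870e-01 -6.977e-01]
[-0.05, 0, 0.092] [ 0.1393 -0.587  -0.6977]
tool y yaw -72.53728236978323 box y yaw 70.59
```

Emit:
apply_moves --pt "0 -0.033 -0.039 -0.14 -1" --pt "0 -0.065 -0.077 -0.28 -1" --pt "0 -0.097 -0.115 -0.42 -1" --pt "0 -0.129 -0.153 -0.56 -1" --pt "0 -0.161 -0.191 -0.7 -1" --pt "0 -0.193 -0.23 -0.84 -1" --pt "0 -0.225 -0.268 -0.98 -1" --pt "0 -0.257 -0.306 -1.12 -1" --pt "0 -0.29 -0.344 -1.26 -1" --pt "0 -0.322 -0.383 -1.4 -1" --pt "0 -0.354 -0.421 -1.54 -1" --pt "0 -0.386 -0.459 -1.68 -1" --newtons 20

```text
time: 2.05
ee_pos: [0.4877, -0.0167, 0.2315]
tcp_rot: [57.5, 90.0, -8.5]
wrist_force: [1.2, -1.5, 0.4]
opening: 0.0001
```

```bash
python3 - <<'E'
from go import *
info()
for L in([-.04,0,.2],[-.04,0,.092]): print(L,shift(L))
ty=R[:,1]; print("roll",-np.radians((70.59-np.degrees(np.arctan2(ty[1],ty[0]))+180)%360-180))
E
```

```text
local [-0.1204 -0.3019  0.2315] F 1.7 -1.0 0.4 t 2.05 q [-2.  -3.5  1.5 95.  -0.  64. ] 
R in box axes
 [[ 0.001  0.726  0.688]
 [ 0.     0.688 -0.726]
 [-1.     0.001  0.   ]]
[-0.04, 0, 0.2] [ 0.0317  0.266  -0.1637]
[-0.04, 0, 0.092] [ 0.1397  0.2659 -0.1638]
roll -0.8119767494500251
```

Emit:
apply_moves --pt "0 0.038 -0.023 -0.14 -1" --pt "0 0.076 -0.047 -0.28 -1" --pt "0 0.114 -0.07 -0.42 -1" --pt "0 0.152 -0.094 -0.56 -1" --pt "0 0.19 -0.117 -0.7 -1" --pt "0 0.228 -0.14 -0.812 -1" --pt "0 0.266 -0.164 -0.812 -1" --pt "0.03 0.266 -0.164 -0.812 -1" --pt "0.06 0.266 -0.164 -0.812 -1" --pt "0.08 0.266 -0.164 -0.812 -1" --pt "0.08 0.266 -0.164 -0.812 -1"

```text
time: 3.15
ee_pos: [0.6625, 0.2412, 0.1477]
tcp_rot: [-135.9, 89.7, -155.3]
wrist_force: [-0.3, 0.3, -0.5]
opening: -0.0
```

```bash
python3 - <<'E'
from go import *
info()
for L in([-.04,0,.092],[-.098,0,.092]): print(L,shift(L))
c=cams.camera("scene"); f=c["frame"][200:330,340:490]; cv2.imwrite("pics/s1.png",cv2.resize(f,None,fx=4,fy=4,interpolation=2))
E
```

```text
local [-0.0412 -0.0005  0.1477] F -0.4 0.2 -0.5 t 3.15 q [20.  26.7 27.3 90.9 -0.  39.4] 
R in box axes
 [[-0.004 -0.     1.   ]
 [-0.004  1.     0.   ]
 [-1.    -0.004 -0.004]]
[-0.04, 0, 0.092] [0.0557 0.0007 0.0014]
[-0.098, 0, 0.092] [ 0.0559  0.0007 -0.0566]
```

View pics/s1.png

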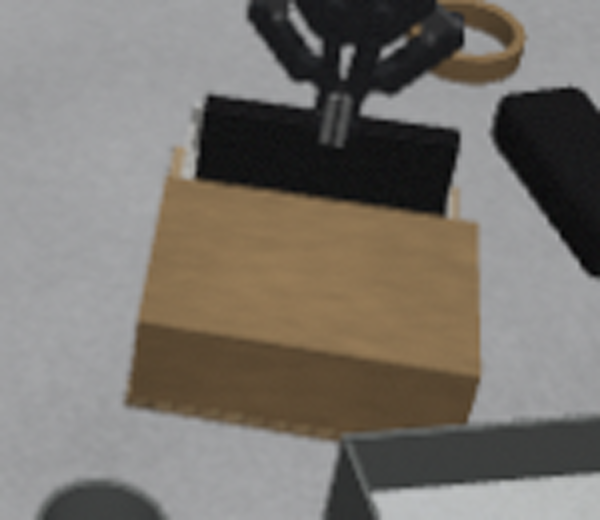

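Emit:
apply_moves --pt "0.03 0 0 0 -1" --pt "0.06 0 0 0 -1" --pt "0.06 0 -0.015 0 -1" --pt "0.06 0 -0.03 0 -1" --pt "0.06 0 -0.04 0 -1" --pt "0.06 0 -0.048 0 -1" --pt "0.059 0 -0.054 0 -1" --pt "0.058 0 -0.06 0 -1" --pt "0.058 0 -0.066 0 -1" --pt "0.058 0 -0.071 0 -1" --pt "0.058 0 -0.071 0 -1"

```text
time: 4.3
ee_pos: [0.5954, 0.2651, 0.0923]
tcp_rot: [-134.2, 89.8, -153.6]
wrist_force: [1.0, 0.0, -0.3]
opening: 0.0001
```

```bash
python3 - <<'E'
from go import *
info()
c=cams.camera("scene"); f=c["frame"][200:330,340:490]; cv2.imwrite("pics/s2.png",cv2.resize(f,None,fx=4,fy=4,interpolation=2))
E
```

```text
local [-0.1125 -0.0003  0.0923] F 0.9 0.3 -0.3 t 4.3 q [24.  18.6 10.6 82.2 -0.  43.4] 
R in box axes
 [[-0.002 -0.001  1.   ]
 [-0.002  1.     0.001]
 [-1.    -0.002 -0.002]]
```

View pics/s2.png

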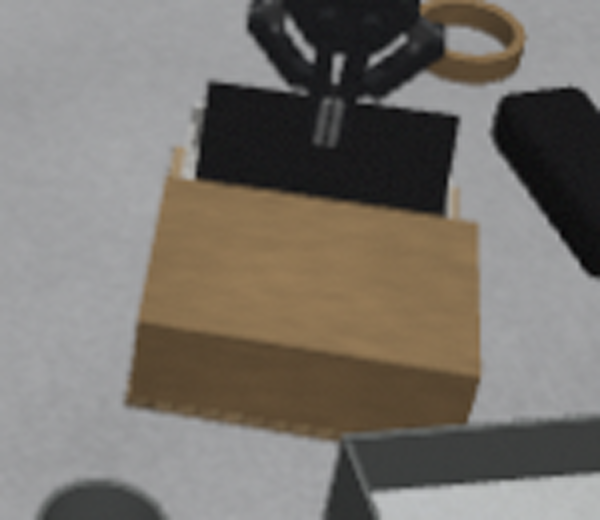

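The fingers are on the lid's outer face, the lid is tilting forward and the force is about 1 N. I continue along the arc.

Emit:
apply_moves --pt "0.002 0 -0.006 0 -1" --pt "0.004 0 -0.012 0 -1" --pt "0.006 0 -0.018 0 -1" --pt "0.01 0 -0.024 0 -1" --pt "0.014 0 -0.028 0 -1" --pt "0.019 0 -0.033 0 -1" --pt "0.023 0 -0.036 0 -1" --pt "0.026 0 -0.039 0 -1" --pt "0.029 0 -0.041 0 -1" --pt "0.031 0 -0.042 0 -1" --pt "0.031 0 -0.042 0 -1"

```text
time: 5.45
ee_pos: [0.5558, 0.2788, 0.0612]
tcp_rot: [-133.0, 89.8, -152.4]
wrist_force: [-0.4, -0.4, 0.3]
opening: 0.0001
```

```bash
python3 - <<'E'
from go import *
info()
E
```

```text
local [-0.1544 -0.0005  0.0612] F -0.2 -0.5 0.3 t 5.45 q [26.6 15.   2.7 77.9 -0.  46. ] 
R in box axes
 [[-0.002 -0.     1.   ]
 [-0.002  1.     0.   ]
 [-1.    -0.002 -0.002]]
```

Emit:
apply_moves --pt "0.001 0 -0.004 0 -1" --pt "0.002 0 -0.006 0 -1" --pt "0.002 0 -0.008 0 -1" --pt "0.003 0 -0.008 0 -1" --pt "0.003 0 -0.008 0 -1"

```text
time: 5.95
ee_pos: [0.5496, 0.2814, 0.0608]
tcp_rot: [-0.5, 89.9, -19.9]
wrist_force: [0.9, -2.9, 14.0]
opening: -0.0002
```

```bash
python3 - <<'E'
from go import *
info()
E
```

```text
local [-1.611e-01 -1.000e-04  6.080e-02] F 1.8 -2.4 14.0 t 5.95 q [27.1 14.1  1.6 77.4 -0.1 46.6] 
R in box axes
 [[ 0.002  0.     1.   ]
 [-0.     1.    -0.   ]
 [-1.    -0.     0.002]]
```

Emit:
apply_moves --pt "0.002 0 0 0 -1" --pt "0.002 0 0 0 -1" --pt "-0.02 0 0 0 -1" --pt "-0.05 0 0 0 -1" --pt "-0.05 0 -0.03 0 -1" --pt "-0.05 0 -0.07 0 -1" --pt "-0.05 0 -0.1 0 -1" --pt "-0.05 0 -0.1 0 -1"

```text
time: 6.75
ee_pos: [0.4525, 0.3157, 0.1109]
tcp_rot: [2.3, 89.9, -16.9]
wrist_force: [-0.1, -0.1, 0.8]
opening: -0.0
```

```bash
python3 - <<'E'
from go import *
info()
c=cams.camera("top"); f=c["frame"][120:300,150:310]; cv2.imwrite("pics/t3.png",cv2.resize(f,None,fx=3,fy=3,interpolation=2))
uv,X=cloud(c); L=np.c_[(X[:,:2]-p0)@ex[:2],(X[:,:2]-p0)@ey[:2],X[:,2]]
for lo in np.arange(-.21,-.05,.01):
    for s in(-1,1):
        b=(L[:,0]>=lo)&(L[:,0]<lo+.01)&(L[:,1]*s>.03)&(L[:,1]*s<.075); print(round(lo,2),s,np.percentile(L[b][:,2],[5,50,95]).round(3),end=" | ")
    print()
c=cams.camera("scene"); f=c["frame"][200:330,340:490]; cv2.imwrite("pics/s3.png",cv2.resize(f,None,fx=4,fy=4,interpolation=2))
E
```

```text
local [-2.641e-01 -1.000e-04  1.109e-01] F -0.0 -0.1 0.8 t 6.75 q [34.9  4.5 -3.8 81.7 -0.  54.2] 
R in box axes
 [[ 0.001 -0.002  1.   ]
 [ 0.     1.     0.002]
 [-1.     0.     0.001]]
-0.21 -1 [-0.003  0.001  0.554] | -0.21 1 [-0.004 -0.     0.004] | 
-0.2 -1 [-0.001  0.046  0.051] | -0.2 1 [-0.001  0.048  0.052] | 
-0.19 -1 [0.04  0.059 0.064] | -0.19 1 [0.035 0.059 0.063] | 
-0.18 -1 [0.058 0.061 0.065] | -0.18 1 [0.059 0.062 0.064] | 
-0.17 -1 [0.058 0.061 0.064] | -0.17 1 [0.059 0.062 0.065] | 
-0.16 -1 [0.059 0.062 0.065] | -0.16 1 [0.058 0.061 0.064] | 
-0.15 -1 [0.059 0.061 0.064] | -0.15 1 [0.058 0.061 0.064] | 
-0.14 -1 [0.058 0.062 0.065] | -0.14 1 [0.057 0.061 0.065] | 
-0.13 -1 [0.059 0.061 0.064] | -0.13 1 [0.059 0.062 0.065] | 
-0.12 -1 [0.011 0.014 0.062] | -0.12 1 [0.011 0.014 0.062] | 
-0.11 -1 [0.009 0.012 0.016] | -0.11 1 [0.009 0.012 0.016] | 
-0.1 -1 [0.009 0.013 0.015] | -0.1 1 [0.009 0.012 0.015] | 
-0.09 -1 [0.009 0.013 0.015] | -0.09 1 [0.008 0.012 0.015] | 
-0.08 -1 [0.009 0.013 0.015] | -0.08 1 [0.009 0.013 0.016] | 
-0.07 -1 [0.01  0.075 0.078] | -0.07 1 [0.011 0.075 0.078] | 
-0.06 -1 [0.072 0.075 0.078] | -0.06 1 [0.073 0.076 0.079] |
```

View pics/t3.png

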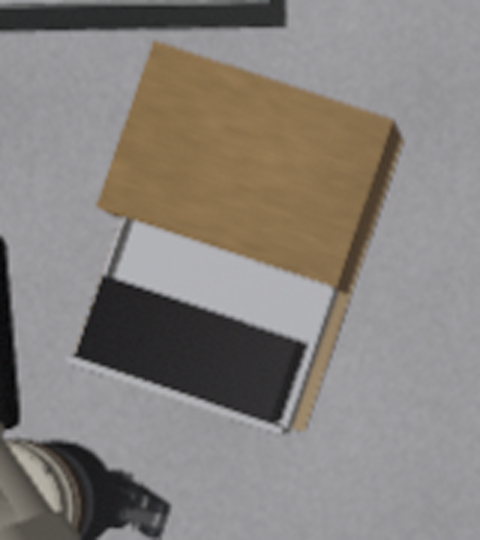

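Emit:
apply_moves --pt "0.04 0 0.01 0 -1" --pt "0.08 0 0.02 0 -1" --pt "0.08 0 0.04 0 -1" --pt "0.08 0 0.055 0 -1" --pt "0.08 0 0.065 0 -1" --pt "0.08 0 0.08 0 -1" --pt "0.08 0 0.095 0 -1" --pt "0.08 0 0.11 0 -1" --pt "0.08 0 0.125 0 -1" --pt "0.08 0 0.14 0 -1" --pt "0.08 0 0.155 0 -1" --pt "0.08 0 0.165 0 -1"

```text
time: 8.05
ee_pos: [0.6124, 0.26, 0.0316]
tcp_rot: [24.1, 89.8, 4.7]
wrist_force: [-1.7, 1.3, 0.7]
opening: -0.0002
```

```bash
cat > chk.py <<'E'
from go import *
import sys
from meas import measure
info(); c=cams.camera("top"); p,a,_,_,_=measure(c)
print("box",p,a)
uv,X=cloud(c); L=np.c_[(X[:,:2]-p0)@ex[:2],(X[:,:2]-p0)@ey[:2],X[:,2]]
S=c["frame"][uv[:,1],uv[:,0]].sum(1,dtype=int)
k=(L[:,0]>-.21)&(L[:,0]<-.05)&(np.abs(L[:,1])<.085)&(np.abs(L[:,1])>.03)
for nm,q in(("panel top",k&(L[:,2]>.044)&(L[:,2]<.053)),("lid",k&(S<150)&(L[:,2]>.054)),("sleeve",k&(L[:,2]>.069))):
    print(nm,q.sum(),np.percentile(L[q],[2,50,98],axis=0).round(4).tolist())
f=c["frame"][120:300,150:310]; cv2.imwrite(f"pics/{sys.argv[1]}.png",cv2.resize(f,None,fx=3,fy=3,interpolation=2))
E
python3 chk.py t4
```

```text
local [-0.0947  0.0005  0.0316] F -2.0 0.7 0.7 t 8.05 q [23.  21.2  7.2 75.8 -0.1 42.4] 
R in box axes
 [[ 0.003 -0.001  1.   ]
 [ 0.001  1.     0.001]
 [-1.     0.001  0.003]]
sleeve top 701.8419799804688 227.84454345703125 (201.56338500976562, 137.91375732421875) 70.52003479003906 z 0.0753818617580201
box [0.70184198 0.22784454] -19.479965209960938
panel top 49 [[-0.0812, -0.0829, 0.0463], [-0.0781, -0.0623, 0.0498], [-0.0736, -0.0313, 0.0529]]
lid 719 [[-0.113, -0.0681, 0.0619], [-0.0756, -0.051, 0.4662], [-0.0511, -0.0315, 0.5019]]
sleeve 5904 [[-0.2029, -0.0836, 0.0761], [-0.1094, -0.0539, 0.5141], [-0.0543, 0.0487, 0.5365]]
```

View pics/t4.png

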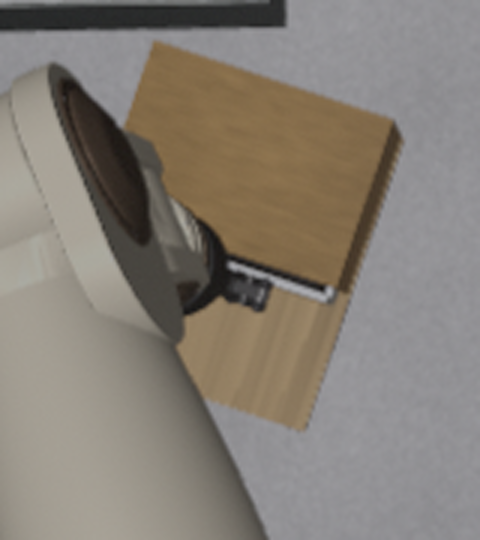

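The tray slides in at about 2 N with the sleeve unmoved; the panel, at crop (285,280), is about 12 mm out.

Emit:
apply_moves --pt "0 0 0.004 0 -1" --pt "0 0 0.007 0 -1" --pt "0 0 0.01 0 -1" --pt "0 0 0.012 0 -1" --pt "0 0 0.012 0 -1"

```text
time: 8.6
ee_pos: [0.6243, 0.2556, 0.0315]
tcp_rot: [18.9, 89.8, -0.5]
wrist_force: [-3.3, 0.9, 0.3]
opening: 0.0
```

Emit:
apply_moves --pt "0 0 0.001 0 -1" --pt "0 0 0.001 0 -1"

```text
time: 8.8
ee_pos: [0.6248, 0.2555, 0.0316]
tcp_rot: [19.4, 89.8, -0.0]
wrist_force: [-5.1, 0.8, 0.3]
opening: 0.0002
```

```bash
python3 chk.py t5
```

```text
local [-0.0815  0.0004  0.0316] F -5.1 -1.0 0.3 t 8.8 q [22.3 22.6  9.  76.2 -0.1 41.6] 
R in box axes
 [[ 0.003 -0.001  1.   ]
 [ 0.001  1.     0.001]
 [-1.     0.001  0.003]]
sleeve top 703.966064453125 227.17843627929688 (201.6136016845703, 138.24290466308594) 70.64054870605469 z 0.07537144723248942
box [0.70396606 0.22717844] -19.359451293945312
panel top 18 [[-0.0683, -0.0831, 0.0466], [-0.0674, -0.0648, 0.0501], [-0.0658, -0.049, 0.0524]]
lid 529 [[-0.101, -0.0675, 0.1199], [-0.0704, -0.0559, 0.4579], [-0.0508, -0.0315, 0.4992]]
sleeve 5757 [[-0.2013, -0.0835, 0.0766], [-0.1015, -0.0557, 0.5148], [-0.0529, 0.049, 0.5367]]
```

The force has risen to 5 N and the sleeve shifted about 2 mm, so the tray is at its stop. I back off and check.

Emit:
apply_moves --pt "0 0 -0.02 0 -1" --pt "0 0 -0.06 0 -1" --pt "0 0 -0.1 0 -1" --pt "0 0 -0.14 0 -1" --pt "-0.04 0 -0.17 0 -1" --pt "-0.09 0 -0.19 0 -1" --pt "-0.14 0 -0.2 0 -1" --pt "-0.14 0 -0.2 0 -1"

```text
time: 9.65
ee_pos: [0.4369, 0.3237, 0.1784]
tcp_rot: [46.2, 89.2, 26.9]
wrist_force: [1.1, 0.4, -0.6]
opening: -0.0003
```

```bash
python3 chk.py t6; python3 - <<'E'
from h import *
a=np.load("top0.npz"); c=cams.camera("top")
d=cv2.absdiff(a["frame"],c["frame"])[100:260,370:490]; print("empty box diff max",d.max(),d.mean())
E
```

```text
local [-0.2815  0.0022  0.1784] F 0.9 0.7 -0.6 t 9.65 q [36.6  2.6  1.7 88.3 -0.1 55.9] 
R in box axes
 [[ 0.009 -0.002  1.   ]
 [ 0.01   1.     0.002]
 [-1.     0.01   0.009]]
sleeve top 704.1203002929688 227.2942657470703 (201.71649169921875, 138.32896423339844) 70.58358764648438 z 0.07535815461211219
box [0.7041203  0.22729427] -19.416412353515625
panel top 59 [[-0.0688, -0.0809, 0.0459], [-0.0672, 0.0313, 0.0492], [-0.0657, 0.082, 0.0519]]
empty box diff max 6 2.100138888888889Traceback (most recent call last):
  File "chk.py", line 10, in <module>
    print(nm,q.sum(),np.percentile(L[q],[2,50,98],axis=0).round(4).tolist())
                     ~~~~~~~~~~~~~^^^^^^^^^^^^^^^^^^^^^^^
    return _quantile_unchecked(
        a, q, axis, out, overwrite_input, method, keepdims, weights)
    return _ureduce(a,
                    func=_quantile_ureduce_func,
    ...<5 lines>...
                    overwrite_input=overwrite_input,
                    method=method)
    r = func(a, **kwargs)
    result = _quantile(arr,
                       quantiles=q,
    ...<2 lines>...
                       out=out,
                       weights=wgt)
    slices_having_nans = np.isnan(arr[-1, ...])
                                  ~~~^^^^^^^^^
IndexError: index -1 is out of bounds for axis 0 with size 0
```

```bash
python3 - <<'E'
from h import *
c=cams.camera("top"); cv2.imwrite("pics/t7.png",cv2.resize(c["frame"][110:340,110:490],None,fx=2,fy=2))
bot.job_done()
E
```

```text
the job is handed in; nothing more can be done
```

View pics/t7.png

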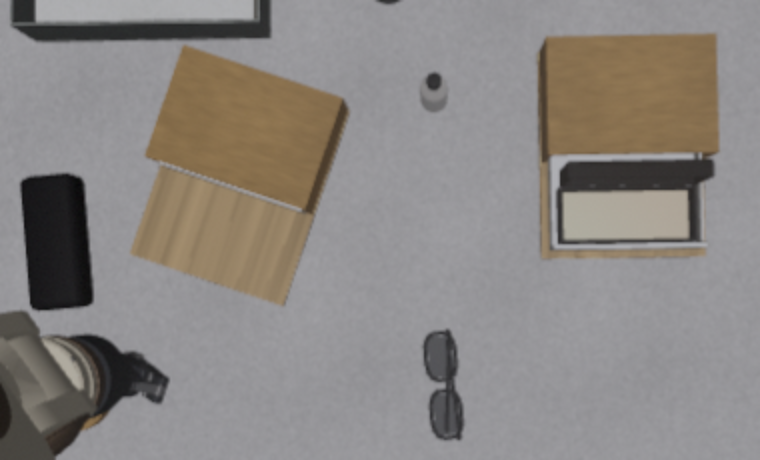

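The packed case is shut and its tray is home, and I handed the job in at about 10 s; no verdict is reported.

- **Lid:** I pushed it down with the closed fingertips. It measured level at 61–62 mm over its whole face while the tray was still about 125 mm out. The largest force I read was 14 N.
- **Tray:** I pushed its front panel until the force rose to about 5 N at the stop. The panel is within about 2 mm of flush with the sleeve's front.
- **Packed box:** It moved about 2.6 mm along the bench, against the 25 mm allowed, and stayed flat.
- **Other things:** The empty box looks the same as at the start. In the last picture the arm is clear of the packed box, and the bottle, loose spectacles and shut case look undisturbed. The arm hides the tape, and I did not check the driver or carton at the end.
- **Failed check:** My final script stopped with an error while looking for the dark lid in front of the sleeve. It found none, as expected with the case inside.

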